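# Press the cap plate home on a tube rack with the bench screw press

### The job

Slide the tube rack on its loading slide into the screw press until it stops against the back stop, grip the loose sleeve of the crank and wind the platen down until the green cap plate is fully home on the tubes and pressed firmly, without crushing the tubes. Keep hold of the sleeve all the time the crank turns (under load it kicks back if let go), then wind the platen back up by at least one full turn and let go, leaving the rack in the press and the other things where they are.

Things in the scene. Friction and masses are not known exactly. Their poses are not given: they have to be found in the camera images.
- press: the screw press, fixed on the bench: cream base 220 x 240 x 18 mm, columns at y +-88 mm, crosshead 50 (x) x 216 (y) mm, 145 to 181 mm above the bench. Origin on the bench on the screw axis; its open front looks to its -x. On the bed (18 mm up) two guide rails 14 mm high form an 84 mm wide channel along x, closed by a back stop at x = +55 mm.
- carrier: the loading slide, loose in the channel: aluminium plate 175 x 80 x 6 mm with the blue tube rack (96 x 72 mm). Axes as the press's; origin at its underside below the rack's centre, on the screw axis when fully home (x = 0 in the press frame); it starts 30 to 60 mm out towards -x. 0.4 to 0.8 kg; 2 to 6 N push it along.
- slide_handle (a point): middle of the red upright handle plate at the front of the loading slide: 10 (x) x 40 (y) x 48 mm, 115 mm in front (-x) of the carrier's origin; this point lies 28 mm above the carrier's underside.
- cap_top (a point): centre of the green cap plate's top face (98 x 74 x 5 mm), above the rack's centre. Its height above the carrier's origin is 58 to 61 mm at the start (standing proud) and 53 mm when fully home on the tubes, a hard stop. A tight fit: about 25 N to push down.
- ram: the screw spindle, carrying the crank on top and the platen (100 x 74 mm, rubber pad below) at its foot; all sink together, 20 mm per turn. Origin on the screw axis, 111 mm above the bench at crank 0. The platen is threaded on and locked where the last user set it: its underside lies up to 5 mm above or below this point.
- crank (a joint): crank angle (rad), growing clockwise from above = platen down, 3.18 mm per rad; starts at 1.6 to 6.3 (at 0 the arm points along the press's +x). The cap plate comes home at 11 to 14.2. Force along the path at the sleeve: free running under 1 N down, 1 to 2.5 N up; 1 to 2.5 N pushing caps in; 6 to 8 N is firm, under 4.5 N is not, over 10.5 N crushes.
- sleeve: the red upright grip sleeve at the end of the crank arm, 26 mm diameter, 66 mm long, spinning freely on its pin, 55 mm from the screw axis. Origin at the centre of its lower end, 246 mm above the bench at crank 0, sinking with the crank 3.18 mm per rad. The crank arm lies right below it; free space around and above.
- tube_rack: bystander: another light blue tube rack 75 x 100 x 57 mm, origin under its centre; leave it where it is
- reagent: bystander: amber bottle 60 mm diameter, 130 mm tall, origin under its centre; leave it standing where it is
- tip_box: bystander: grey pipette tip box 80 x 110 x 59 mm with clear lid, origin under its centre; leave it where it is
Things that resemble listed ones, but are neither listed nor needed, are in the scene too. What is shaped like the carrier but black or yellow is not meant.

How it is judged:
By the outcome, as a careful person would: the job done as asked, in the order asked, and still so for the second after the job is handed in, with the robot touching nothing.
It also fails if it takes over 72 s, if anything falls off the work surface, if the arm or the gripper's body presses on something with over 40 N, if the wrist force passes 120 N, or if a joint passes its speed limit or range.

### The arm

A 6-joint arm with a two-finger parallel gripper is mounted at the origin on the work surface. World frame = base frame: x ahead of the robot, y to its left, z up, the work surface at z = 0. Lengths are in m, angles in degrees, forces in N, time in s.
With the tool pointing down it reaches from about 0.3 to 0.75 m from the base axis. Payload 8.5 kg.
Tool frame: the origin (TCP) lies at the very end of the fingers, on their centre line; the grasp point (between the pads) lies env.pinch_z behind it (env.pinch_z is the distance from the TCP to the grasp point, in m); z points along the fingers, y is the line along which they close (so a half turn about z gives the same grasp; the last joint's range is limited). The gripper opens to 85 mm and grips with 20 to 120 N. Pads are 22 mm wide; open, the fingers measure 114 mm over their backs; the gripper's body (76 mm by 85 mm) begins 54 mm behind the grasp point. The pads swing forward as they close: fully open they stand 13 mm farther back than shut.
Start: joints at [-89.341, 21.807, 74.336, -0, 83.858, -12.336], TCP at [0.124, -0.536, 0.231] pointing down, gripper open.
Joint ranges: [-178.18, 178.18], [-50.72, 133.34], [12.68, 142.11], [-81.47, 261.47], [9.98, 163.14], [-165.26, 165.26]. Speed limits (degrees/s): [136.94, 136.94, 180, 180, 180, 180].

### API

Orientations are given as a 3x3 rotation matrix whose columns are the frame's x, y, z axes.
In Python, from rig import telemetry, get_image, env gives the robot as it stands. The module is installed in compiled form; this text tells all that it offers.
- The arm moves only by the tool apply_moves, never from a script. Its argument "series" is a list of rows, each a list of 7 numbers: the shift along the tool's x, y, z in mm, then the turn, a rotation vector about the tool's x, y, z in degrees, then the opening, from 0 (shut) to 1 (fully open). A call has 1 to 12 rows; each row shifts and turns the commanded pose from where the row before left it, along the tool's axes as they then stand; what a row does not reach is not made up. A row lasts 1/8 s, in which the tool goes at most 62.5 mm and 10.7 degrees, less where a joint would pass 70% of its speed; a pose out of reach is approached as far as the arm can. A call with a gripper value outside its range is refused whole. The fingers move at their own pace and stop on an object; "grip_force" is the grip in N (left out, the last holds). Time passes only in rows, so rows that do not move let the fingers close. It gives the time, the measured TCP pose, the force, the opening and the grip force at its end, in the units of the state.
- telemetry.observe(): the state, without advancing time (a new reading comes with each control period).
- get_image(name): name is "scene" or "side" or "wrist"; returns a dict with "frame" (400x640x3 uint8, red, green, blue), "z_map" (400x640 float32, m along the optical axis (not along the pixel's ray), 0 where there is no reading), "vertical_fov" (degrees; the focal length in pixels is half the picture's height over the tangent of half this angle, whatever the lens; pixels are square), "cx", "cy" (the principal point, pixels), "dist" ([k1, k2, p1, p2, k3] as OpenCV has them; the pictures are not rectified), "eye" and "attitude" of the camera in the world; the wrist camera has in their place "mount" (4x4, takes a point from camera to tool coordinates, whose origin is the TCP and whose axes are the flange's). Camera axes: x right, y up, looking along -z (the intrinsics and any distortion apply to the point x, -y, -z); pixel columns grow to the right and rows downward; lengths in m; the calibration is good to about 2 mm. A picture is of the moment at which its call begins: read the wrist's pose just before it.
- env.close_job(): hands the job in; it is judged then, once.
The state is a dict: "time_s": time; "q": joint angles; "qvel": joint speeds; "joint_efforts": joint torques, N m; "position": TCP position; "tool_rot": TCP orientation; "ft_force": force on the tool from outside, world axes, zero at the start; "wrist_torque": the same for the moment, N m; "grip_width": finger opening in m; "gripper_force": force on a finger pad.
Only numpy, scipy, OpenCV 4.12 (cv2) and the standard library are available. Lean on these libraries where they do the work, as an engineer would, in place of code of your own. Each camera call takes 0.05 s, during which the arm holds its last target. There are 200 camera calls.

## Working session

There is one attempt and no reset: what is moved stays moved. The work goes in short steps, Python scripts to look and compute and a tool call to move; the robot and the scene stay as the last step left them, time stands still between calls to the robot, and variables do not carry over. Pictures are saved under pics/ and viewed, at most 10 in all, crops included, and the job is handed in when it is done.

Besides the shell and the picture viewer there is one more tool, called after ">>>" by a JSON object that holds its "name" and its "arguments". apply_moves: Moves the arm, as the interface text tells. Its arguments: {"type":"object","properties":{"series":{"type":"array"},"grip_force":{"type":"number"}},"required":["series"]}

```bash
mkdir -p pics; cat > h.py <<'E'
import numpy as np, cv2
from rig import telemetry, get_image, env
def shot(n,fn=None):
    s=telemetry.observe(); g=get_image(n)
    if n=="wrist":
        M=np.array(g["mount"]); R=np.array(s["tool_rot"])@M[:3,:3]; t=np.array(s["tool_rot"])@M[:3,3]+np.array(s["position"])
    else: R=np.array(g["attitude"]); t=np.array(g["eye"])
    if R.shape!=(3,3): print("att",R)
    f=200/np.tan(np.radians(g["vertical_fov"])/2)
    K=np.array([[f,0,g["cx"]],[0,f,g["cy"]],[0,0,1]])
    np.savez(f"{fn or n}.npz",R=R,t=t,K=K,d=np.array(g["dist"],float),z=g["z_map"],im=g["frame"])
    if fn: cv2.imwrite(f"pics/{fn}.png",g["frame"][:,:,::-1])
    return np.load(f"{fn or n}.npz")
def cloud(g):
    v,u=np.mgrid[0:400,0:640]
    p=cv2.undistortPoints(np.stack([u,v],-1).reshape(-1,1,2).astype(float),g["K"],g["d"]).reshape(400,640,2)
    z=g["z"]; c=np.stack([p[...,0]*z,-p[...,1]*z,-z],-1)
    P=c@g["R"].T+g["t"]; P[z==0]=np.nan; return P
E
python3 - <<'E'
from h import *
for n in("scene","side"):
    g=shot(n,n+"1"); print(n,g["t"],g["K"][0,0])
s=telemetry.observe();print(s["time_s"],s["position"],s["tool_rot"],s["ft_force"],s["grip_width"],env.pinch_z)
E
```

```text
scene [0.98877409 0.66000475 1.03674573] 468.7338939969265
side [0.45697775 0.86817491 0.96578821] 453.54861834512815
0.1 [ 0.1236748  -0.53566248  0.23078162] [[ 9.74389927e-01  2.24865004e-01 -1.81233622e-05]
 [ 2.24864844e-01 -9.74389131e-01  1.27431162e-03]
 [ 2.68888881e-04 -1.24575172e-03 -9.99999188e-01]] [ 0.41408095 -0.51815166 -0.01388918] 0.08551961939363911 0.0187
```

View pics/scene1.png

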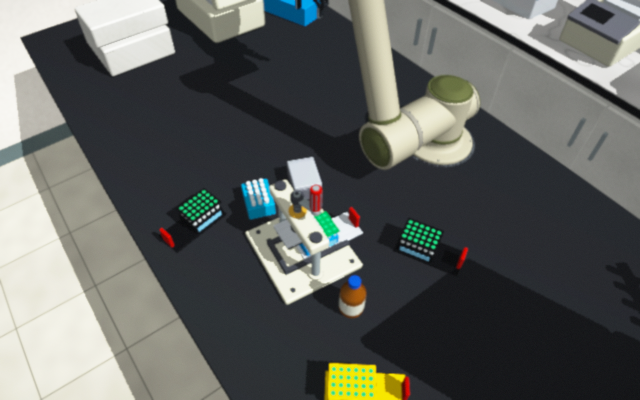

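View pics/side1.png

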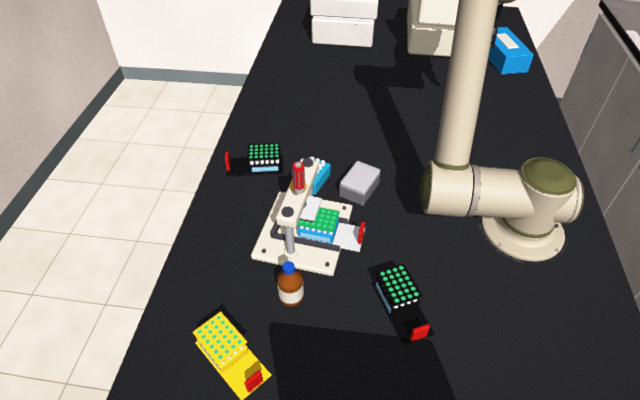

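The scene view has the press at about (305,245), with the sleeve at (316,198) and the handle at (355,217). In the side view the sleeve is at (298,178) and the handle at (362,232). The tip box stands near the press's -x/side and the bottle is on the other side.

```bash
python3 - <<'E'
from h import *
A=[];C=[]
for n in("scene1","side1"):
    g=np.load(n+".npz");P=cloud(g);im=g["im"].astype(int)
    box=np.zeros((400,640),bool)
    if n=="scene1": box[165:320,235:372]=1
    else: box[150:310,245:385]=1
    p=P[box];c=im[box];ok=~np.isnan(p[:,0]);p=p[ok];c=c[ok]
    red=(c[:,0]>120)&(c[:,1]<60)&(c[:,2]<70)
    for lo,hi,nm in((.19,.34,"sleeve"),(.02,.09,"handle")):
        q=p[red&(p[:,2]>lo)&(p[:,2]<hi)]; print(n,nm,len(q),np.median(q,0),q.min(0),q.max(0))
    gr=(c[:,1]>c[:,0]+60)&(c[:,1]>c[:,2]+20); q=p[gr&(p[:,2]>.05)&(p[:,2]<.12)]; print("green",len(q),np.median(q,0),q.min(0),q.max(0),np.percentile(q[:,2],[10,50,90]))
    top=(p[:,2]>.172)&(p[:,2]<.190)&(c.min(1)>110);q=p[top];print("cross",len(q),cv2.minAreaRect((q[:,:2]*1000).astype(np.float32)),np.median(q[:,2]))
    b=(p[:,2]>.012)&(p[:,2]<.024)&(c.min(1)>110);q=p[b];print("base",len(q),cv2.minAreaRect((q[:,:2]*1000).astype(np.float32)),np.median(q[:,2]))
    am=(c[:,0]>c[:,2]+50)&(c[:,1]<120)&~red&(p[:,2]<.14);q=p[am];print("bottle",np.median(q,0))
    d=(p[:,2]>.05)&(p[:,2]<.065)&(c.min(1)>110)&(np.ptp(c,axis=1)<25);q=p[d];print("tip",len(q),np.median(q,0),q.min(0),q.max(0))
    print("high",p[:,2].max())
E
```

```text
scene1 sleeve 147 [0.60698231 0.15487978 0.27863637] [0.58976422 0.13973208 0.23644117] [0.61421318 0.16015537 0.30135957]
scene1 handle 86 [0.45137411 0.12492243 0.06711708] [0.44275489 0.09546094 0.02684369] [0.45623557 0.13426931 0.07527244]
green 340 [0.53387809 0.10598578 0.07617389] [0.50733559 0.06701624 0.07061856] [0.56916073 0.14163868 0.11458674] [0.07386896 0.07617389 0.07879051]
cross 893 ((614.2236938476562, 94.3420639038086), (216.06556701660156, 49.517364501953125), 82.63406372070312) 0.17482456532934731
base 3562 ((586.8532104492188, 126.6608657836914), (311.0865173339844, 373.38116455078125), 16.738136291503906) 0.017899950443774126
bottle [0.61430319 0.30719142 0.0848353 ]
tip 872 [ 0.48642322 -0.07919487  0.05808966] [ 0.42177255 -0.15706242  0.05008837] [0.64354365 0.32670069 0.06499328]
high 0.30296229333697755
side1 sleeve 146 [0.59600667 0.15522709 0.27874715] [0.58611347 0.13544192 0.22923372] [0.60942489 0.15989948 0.29858439]
side1 handle 87 [0.44632303 0.12725111 0.06608711] [0.43993195 0.09373472 0.02355452] [0.45268114 0.13608949 0.07434013]
green 710 [0.55102458 0.10412619 0.07654806] [ 0.38246347 -0.1707169   0.05558009] [0.80491286 0.26188693 0.08326757] [0.06048006 0.07654806 0.07929109]
cross 685 ((609.9657592773438, 93.3749008178711), (213.06451416015625, 49.440433502197266), 82.64893341064453) 0.1756327487462075
base 2640 ((586.069091796875, 78.05743408203125), (318.38836669921875, 478.6675720214844), 12.657296180725098) 0.01893053728843197
bottle [0.59501193 0.31205314 0.086265  ]
tip 887 [ 0.46953183 -0.08035725  0.058613  ] [ 0.40806265 -0.15739179  0.0500426 ] [0.77510768 0.32608592 0.064966  ]
high 0.30227387744043277
```

>>> {"name": "apply_moves", "arguments": {"series": [[35.8,-47.8,0,0,0,0,0],[35.8,-47.8,0,0,0,0,0],[35.8,-47.8,0,0,0,0,0],[35.8,-47.8,0,0,0,0,0],[35.8,-47.8,0,0,0,0,0],[35.8,-47.8,0,0,0,0,0],[35.8,-47.8,0,0,0,0,0],[35.8,-47.8,0,0,0,0,0],[35.8,-47.8,0,0,0,0,0],[35.8,-47.8,0,0,0,0,0],[35.8,-47.8,0,0,0,0,0],[35.8,-47.8,0,0,0,0,0]], "grip_force": 60}}

```text
time_s: 1.6
position: [0.4136, 0.1218, 0.2313]
tool_rot: [[0.974, 0.225, 0.0], [0.225, -0.974, -0.0], [0.0, 0.0, -1.0]]
ft_force: [1.0, -1.4, 0.9]
grip_width: -0.0003
gripper_force: 0.0
```

>>> {"name": "apply_moves", "arguments": {"series": [[0,0,0,0,0,10.2,0],[0,0,0,0,0,10.2,0],[0,0,0,0,0,0,0],[0,0,0,0,0,0,0]]}}

```text
time_s: 2.1
position: [0.4132, 0.1195, 0.2312]
tool_rot: [[0.992, -0.126, -0.0], [-0.126, -0.992, 0.0], [-0.0, 0.0, -1.0]]
ft_force: [-0.9, 0.2, -0.6]
grip_width: -0.0001
gripper_force: 0.0
```

```bash
python3 - <<'E'
from h import *
shot("wrist","w1");s=telemetry.observe();print(s)
g=shot("side","side2")
E
```

```text
{'time_s': 2.15, 'q': array([2.66892981e-01, 9.70415297e+00, 9.17729899e+01, 6.99926725e-04,
       7.85336411e+01, 9.75368675e+01]), 'qvel': array([-0.07853308, -0.13595485, -0.04018938,  0.04143423,  0.04837931,
        0.81054723]), 'joint_efforts': array([ 1.00689260e-01, -3.19415367e+01, -2.21374047e+01,  2.89656113e-03,
        9.08536313e-04, -2.26145738e-02]), 'position': array([0.41322455, 0.11942924, 0.23127322]), 'tool_rot': array([[ 9.91960569e-01, -1.26547204e-01, -1.88268055e-04],
       [-1.26547204e-01, -9.91960586e-01,  1.10953541e-05],
       [-1.88158576e-04,  1.28186423e-05, -9.99999982e-01]]), 'ft_force': array([-0.31205374, -0.33405135, -0.2701217 ]), 'wrist_torque': array([ 0.01540071,  0.00213022, -0.02906985]), 'gripper_force': 0.0, 'grip_width': -7.436423806769745e-05}
```

View pics/w1.png

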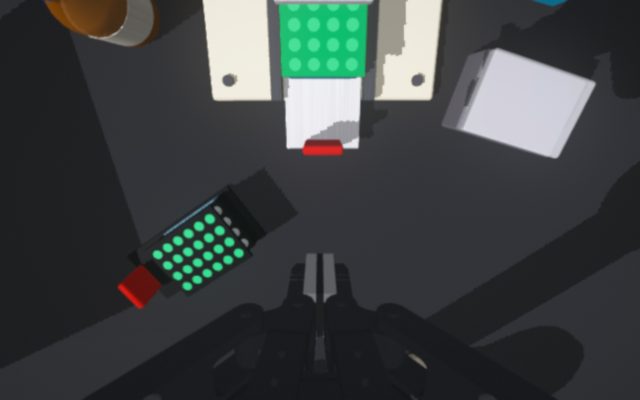

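The wrist view is aligned: handle at (323,148), fingertips at (320,260). A black decoy sits to the lower left at (200,240), so I'll check clearance.

```bash
python3 - <<'E'
from h import *
g=np.load("w1.npz");P=cloud(g);im=g["im"].astype(int)
yaw=np.radians(-7.36);ax=np.array([np.cos(yaw),np.sin(yaw)]);ay=np.array([-ax[1],ax[0]])
c0=np.array([.612,.094])
Q=np.stack([(P[...,:2]-c0)@ax,(P[...,:2]-c0)@ay,P[...,2]],-1)*1000
c=im
red=(c[...,0]>120)&(c[...,1]<60)&(c[...,2]<70)
for nm,m,bx in(("handle",red,(300,345,138,158)),("decoy",np.ones_like(red),(115,300,165,310)),("green",(c[...,1]>c[...,0]+60),(270,375,0,80)),("base",(c.min(2)>150),(200,445,60,105))):
    b=np.zeros_like(red);b[bx[2]:bx[3],bx[0]:bx[1]]=1
    q=Q[b&m];q=q[~np.isnan(q[:,0])]
    if nm=="decoy": q=q[q[:,2]>8]
    if nm=="base": q=q[(q[:,2]>12)&(q[:,2]<24)]
    print(nm,len(q),np.percentile(q,[1,50,99],axis=0).round(1).tolist())
    if nm=="base": # front edge fit
        us=[];
        for u in list(range(215,270,5))+list(range(375,430,5)):
            col=[v for v in range(70,110) if c[v,u].min()>150 and 12<Q[v,u,2]<24]
            us.append(Q[max(col),u,:2])
        us=np.array(us);print("edge",np.polyfit(us[:,1],us[:,0],1))
s=telemetry.observe();p=np.array(s["position"])[:2];print("tcp",(p-c0)@ax*1e3,(p-c0)@ay*1e3)
E
```

```text
handle 389 [[-175.2, -22.2, 0.7], [-163.8, -2.8, 69.2], [-159.2, 16.1, 70.9]]
decoy 8069 [[-356.8, 8.4, 10.7], [-274.8, 129.3, 60.4], [-186.6, 238.1, 279.3]]
green 6334 [[-97.5, -39.3, 73.4], [-68.6, -3.1, 76.2], [-41.7, 33.2, 78.0]]
base 5214 [[-121.2, -119.8, 15.7], [-101.2, 6.7, 18.1], [-78.2, 114.0, 24.0]]
edge [-2.11690588e-03 -1.16995627e+02]
tcp -200.34195420127682 -0.2508961144575133
```

>>> {"name": "apply_moves", "arguments": {"series": [[0,3,48,0,0,0,0],[0,0,48,0,0,0,0],[0,0,48,0,0,0,0],[0,0,48,0,0,0,0],[5,0,0,0,0,0,0],[5,0,0,0,0,0,0],[5,0,0,0,0,0,0],[5,0,0,0,0,0,0],[5,0,0,0,0,0,0],[5,0,0,0,0,0,0],[5,0,0,0,0,0,0],[5,0,0,0,0,0,0]]}}

```text
time_s: 3.7
position: [0.4528, 0.1115, 0.0393]
tool_rot: [[0.992, -0.129, -0.0], [-0.129, -0.992, 0.0], [-0.0, 0.0, -1.0]]
ft_force: [-4.8, -0.1, 3.2]
grip_width: 0.0002
gripper_force: 2.2
```

>>> {"name": "apply_moves", "arguments": {"series": [[4,0,0,0,0,0,0],[4,0,0,0,0,0,0],[3,0,0,0,0,0,0],[2,0,0,0,0,0,0]]}}

```text
time_s: 4.2
position: [0.4656, 0.1098, 0.0393]
tool_rot: [[0.992, -0.129, -0.0], [-0.129, -0.992, -0.0], [-0.0, 0.0, -1.0]]
ft_force: [-4.0, 0.8, 3.1]
grip_width: -0.0
gripper_force: 2.1
```

>>> {"name": "apply_moves", "arguments": {"series": [[2,0,0,0,0,0,0],[2,0,0,0,0,0,0],[2,0,0,0,0,0,0]]}}

```text
time_s: 4.58
position: [0.4716, 0.109, 0.0393]
tool_rot: [[0.992, -0.129, 0.0], [-0.129, -0.992, 0.0], [0.0, -0.0, -1.0]]
ft_force: [-2.8, 0.7, 1.5]
grip_width: -0.0001
gripper_force: 1.7
```

>>> {"name": "apply_moves", "arguments": {"series": [[2,0,0,0,0,0,0],[2,0,0,0,0,0,0]]}}

```text
time_s: 4.82
position: [0.4755, 0.1085, 0.0393]
tool_rot: [[0.992, -0.129, 0.0], [-0.129, -0.992, -0.0], [0.0, 0.0, -1.0]]
ft_force: [-3.6, 0.9, 0.9]
grip_width: -0.0001
gripper_force: 1.6
```

>>> {"name": "apply_moves", "arguments": {"series": [[1,0,0,0,0,0,0],[1,0,0,0,0,0,0]]}}

```text
time_s: 5.08
position: [0.4774, 0.1082, 0.0393]
tool_rot: [[0.992, -0.129, -0.0], [-0.129, -0.992, -0.0], [-0.0, 0.0, -1.0]]
ft_force: [-3.2, 0.5, 1.2]
grip_width: 0.0
gripper_force: 1.5
```

>>> {"name": "apply_moves", "arguments": {"series": [[1,0,0,0,0,0,0],[1,0,0,0,0,0,0]]}}

```text
time_s: 5.32
position: [0.4794, 0.108, 0.0393]
tool_rot: [[0.992, -0.129, 0.0], [-0.129, -0.992, 0.0], [0.0, -0.0, -1.0]]
ft_force: [-2.0, 0.2, 0.3]
grip_width: 0.0001
gripper_force: 1.4
```

>>> {"name": "apply_moves", "arguments": {"series": [[1,0,0,0,0,0,0],[1,0,0,0,0,0,0]]}}

```text
time_s: 5.58
position: [0.4814, 0.1077, 0.0393]
tool_rot: [[0.992, -0.129, 0.0], [-0.129, -0.992, 0.0], [0.0, -0.0, -1.0]]
ft_force: [-2.0, 1.0, -0.5]
grip_width: 0.0003
gripper_force: 1.3
```

>>> {"name": "apply_moves", "arguments": {"series": [[1,0,0,0,0,0,0],[1,0,0,0,0,0,0]]}}

```text
time_s: 5.82
position: [0.4826, 0.1075, 0.0393]
tool_rot: [[0.992, -0.129, -0.002], [-0.129, -0.992, 0.0], [-0.002, 0.0, -1.0]]
ft_force: [-9.0, 0.9, 4.4]
grip_width: -0.0002
gripper_force: 4.1
```

>>> {"name": "apply_moves", "arguments": {"series": [[1,0,0,0,0,0,0],[1,0,0,0,0,0,0]]}}

```text
time_s: 6.08
position: [0.4826, 0.1075, 0.0393]
tool_rot: [[0.992, -0.128, -0.006], [-0.128, -0.992, 0.0], [-0.006, 0.001, -1.0]]
ft_force: [-16.6, 2.4, 11.1]
grip_width: 0.0003
gripper_force: 8.3
```

>>> {"name": "apply_moves", "arguments": {"series": [[-10,0,0,0,0,0,0],[-20,0,0,0,0,0,0],[0,0,-55,0,0,0,0],[0,0,-55,0,0,0,0.8],[0,0,-55,0,0,0,0.8],[0,0,-55,0,0,0,0.8],[0,0,-55,0,0,0,0.8],[0,0,-55,0,0,0,0.8],[0,0,-40,0,0,0,0.8],[0,0,0,0,0,0,0.8],[0,0,0,0,0,0,0.8]]}}

```text
time_s: 7.45
position: [0.4555, 0.111, 0.4084]
tool_rot: [[0.992, -0.129, -0.001], [-0.129, -0.992, -0.0], [-0.001, 0.0, -1.0]]
ft_force: [0.6, 0.4, 0.2]
grip_width: 0.0682
gripper_force: 0.0
```

```bash
python3 - <<'E'
from h import *
g=shot("wrist","w2");s=telemetry.observe();print(s["position"],s["ft_force"],s["grip_width"],s["time_s"],s["q"])
g=np.load("w2.npz");P=cloud(g);im=g["im"].astype(int)
c=im
red=(c[...,0]>110)&(c[...,1]<60)&(c[...,2]<70)
for lo,hi in((.2,.36),(.02,.1)):
    m=red&(P[...,2]>lo)&(P[...,2]<hi);v,u=np.nonzero(m);q=P[m];print(len(q),u.min(),u.max(),v.min(),v.max(),np.percentile(q,[2,50,98],axis=0).round(4).tolist())
    if lo==.2:
        t=q[q[:,2]>np.percentile(q[:,2],98)-.006];print("top",len(t),cv2.minEnclosingCircle((t[:,:2]*1e3).astype(np.float32)),t[:,2].mean())
m=(c.min(2)>110)&(P[...,2]>.174)&(P[...,2]<.188);q=P[m];print("cross",len(q),cv2.minAreaRect((q[:,:2]*1e3).astype(np.float32)),np.median(q[:,2]))
E
```

```text
[0.45544067 0.11103513 0.40811739] [ 0.04290194 -0.43180575  0.24304538] 0.06846329874932686 7.5 [-8.12459109e-01  9.50560867e+00  6.32237088e+01 -4.21124629e-03
  1.07368850e+02  9.65986767e+01]
653 231 264 0 47 [[0.5883, 0.1328, 0.2556], [0.596, 0.1442, 0.2972], [0.6111, 0.1554, 0.299]]
top 582 ((600.1369018554688, 144.3853759765625), 12.53211498260498) 0.29729934495572724
456 19 332 57 265 [[0.2854, 0.0891, 0.0486], [0.5025, 0.369, 0.0525], [0.6548, 0.5345, 0.0708]]
cross 3582 ((613.432373046875, 91.0356674194336), (211.48663330078125, 46.22596740722656), 82.59918975830078) 0.17499572615421125
```

View pics/w2.png

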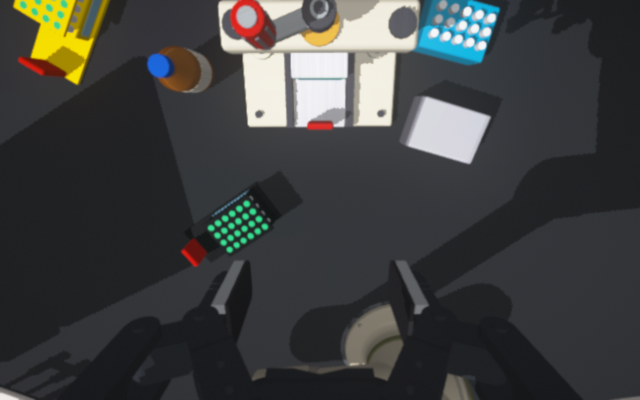

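The picture shows the sleeve top at (248,15), the hub at (318,10) and the slide home with its handle at the base edge (320,126). Next: hub height and the helix rows.

```bash
cat > rows.py <<'E'
import numpy as np,sys,json
a0,d,n=map(float,sys.argv[1:4]) # deg start, step, count
o=sys.argv[4] if len(sys.argv)>4 else "0"
a=np.radians(a0+d*np.arange(int(n)+1)); p=np.stack([55*np.cos(a),55*np.sin(a),3.183*a],1).round(1)
print(json.dumps([[*r.round(1).tolist(),0,0,0,float(o)] for r in np.diff(p,axis=0)]))
E
python3 - <<'E'
from h import *
g=np.load("w2.npz");P=cloud(g)
d=np.hypot(P[...,0]-.613,P[...,1]-.091)
m=(d<.035)&(P[...,2]>.19);q=P[m];print(len(q),np.percentile(q[:,2],[50,90,99]),d[(P[...,2]>.235)&(d<.04)].max() if ((P[...,2]>.235)&(d<.04)).any() else None)
print(np.nanmedian(P[5:12,312:322,:].reshape(-1,3),0))
E
```

```text
1468 [0.23456246 0.24113229 0.24395202] 0.015549615619255835
[0.61283509 0.09295904 0.24308128]
```

>>> {"name": "apply_moves", "arguments": {"series": [[46,-17,0,0,0,0,0.6],[46,-17,0,0,0,0,0.6],[47.2,-17.8,0,0,0,0,0.6],[0,0,45,0,0,0,0.6],[0,0,20,0,0,0,0.6]]}}

```text
time_s: 8.12
position: [0.6004, 0.1446, 0.3397]
tool_rot: [[0.992, -0.129, -0.006], [-0.129, -0.992, -0.0], [-0.006, 0.001, -1.0]]
ft_force: [-1.0, 0.5, 0.5]
grip_width: 0.0512
gripper_force: 0.0
```

>>> {"name": "apply_moves", "arguments": {"series": [[0,0,30,0,0,0,0.6],[0,0,30,0,0,0,0.6],[0,0,25,0,0,0,0.6],[0,0,0,0,0,0,0],[0,0,0,0,0,0,0],[0,0,0,0,0,0,0],[0,0,0,0,0,0,0]], "grip_force": 50}}

```text
time_s: 9.0
position: [0.6001, 0.1446, 0.259]
tool_rot: [[0.992, -0.129, -0.001], [-0.129, -0.992, 0.0], [-0.001, 0.0, -1.0]]
ft_force: [-0.1, 1.2, -9.0]
grip_width: 0.0251
gripper_force: 50.1
```

```bash
python3 rows.py 249 10 6; python3 rows.py 309 15 12; python3 -c "
from h import *
s=telemetry.observe();print(s['position'],s['ft_force'],s['wrist_torque'],s['grip_width'],s['gripper_force'],s['q'])"
```

```text
[[9.2, -2.7, 0.6, 0, 0, 0, 0.0], [9.5, -1.0, 0.5, 0, 0, 0, 0.0], [9.6, 0.7, 0.6, 0, 0, 0, 0.0], [9.3, 2.3, 0.6, 0, 0, 0, 0.0], [8.8, 3.9, 0.5, 0, 0, 0, 0.0], [7.9, 5.4, 0.6, 0, 0, 0, 0.0]]
[[9.9, 10.4, 0.8, 0, 0, 0, 0.0], [6.8, 12.6, 0.8, 0, 0, 0, 0.0], [3.4, 14.0, 0.9, 0, 0, 0, 0.0], [-0.4, 14.3, 0.8, 0, 0, 0, 0.0], [-4.1, 13.8, 0.8, 0, 0, 0, 0.0], [-7.5, 12.2, 0.9, 0, 0, 0, 0.0], [-10.4, 9.9, 0.8, 0, 0, 0, 0.0], [-12.6, 6.8, 0.8, 0, 0, 0, 0.0], [-14.0, 3.4, 0.9, 0, 0, 0, 0.0], [-14.3, -0.4, 0.8, 0, 0, 0, 0.0], [-13.8, -4.1, 0.8, 0, 0, 0, 0.0], [-12.2, -7.5, 0.9, 0, 0, 0, 0.0]]
[0.60009003 0.14462379 0.25896863] [-0.07250211  1.16348103 -9.00849806] [0.12746823 0.03915018 0.04665757] 0.025065643497604474 50.08450448513031 [2.57279521e+00 2.79139509e+01 5.96894643e+01 9.08053750e-03
 9.24552806e+01 9.99709950e+01]
```

>>> {"name": "apply_moves", "arguments": {"series": [[9.2,-2.7,1.1,0,0,0,0],[9.5,-1.0,0.5,0,0,0,0],[9.6,0.7,0.6,0,0,0,0],[9.3,2.3,0.6,0,0,0,0],[8.8,3.9,0.5,0,0,0,0],[7.9,5.4,0.6,0,0,0,0]]}}

```text
time_s: 9.75
position: [0.6535, 0.1284, 0.2555]
tool_rot: [[0.992, -0.129, -0.0], [-0.129, -0.992, -0.0], [-0.0, 0.0, -1.0]]
ft_force: [-2.8, -0.9, -4.2]
grip_width: 0.025
gripper_force: 50.6
```

```bash
cat > st.py <<'E'
from h import *
import sys
s=telemetry.observe();p=np.array(s["position"]);R=np.array(s["tool_rot"]);f=np.array(s["ft_force"])
yaw=np.radians(-7.40);X=np.array([np.cos(yaw),np.sin(yaw)]);Y=np.array([X[1],-X[0]])
d=(p[:2]-[.613,.091]);x,y=d@X*1e3,d@Y*1e3
a=np.arctan2(y,x);fx,fy=f[:2]@X,f[:2]@Y
print("t",s["time_s"],"ang",np.degrees(a)%360,"r",np.hypot(x,y),"z",p[2]*1e3,"Ftan(resist+)",-(fx*-np.sin(a)+fy*np.cos(a)),"Frad",fx*np.cos(a)+fy*np.sin(a),"Fz",f[2],"w",s["grip_width"],"yaw",np.degrees(np.arctan2(R[1,0],R[0,0])),R[:,2].round(4))
E
python3 st.py
```

```text
t 9.75 ang 309.86777177782824 r 55.12542255805722 z 255.4923856834333 Ftan(resist+) 1.2342608464866043 Frad -2.6708190662192712 Fz -4.197735475413746 w 0.0250497385454471 yaw -7.416691143456153 [-0.e+00 -2.e-04 -1.e+00]
```

>>> {"name": "apply_moves", "arguments": {"series": [[9.9,10.4,0.8,0,0,0,0],[6.8,12.6,0.8,0,0,0,0],[3.4,14.0,0.9,0,0,0,0],[-0.4,14.3,0.8,0,0,0,0],[-4.1,13.8,0.8,0,0,0,0],[-7.5,12.2,0.9,0,0,0,0],[-10.4,9.9,0.8,0,0,0,0],[-12.6,6.8,0.8,0,0,0,0],[-14.0,3.4,0.9,0,0,0,0],[-14.3,-0.4,0.8,0,0,0,0],[-13.8,-4.1,0.8,0,0,0,0],[-12.2,-7.5,0.9,0,0,0,0]]}}

```text
time_s: 11.25
position: [0.5733, 0.0529, 0.2456]
tool_rot: [[0.992, -0.13, 0.002], [-0.13, -0.992, -0.0], [0.002, 0.0, -1.0]]
ft_force: [3.9, 2.7, -6.2]
grip_width: 0.0248
gripper_force: 50.4
```

```bash
python3 st.py; python3 rows.py 489 12 10; python3 rows.py 609 6 12;python3 rows.py 681 6 12;python3 rows.py 753 6 12
```

```text
t 11.25 ang 128.75299292399717 r 55.06711204636106 z 245.55377707885674 Ftan(resist+) 0.6961718806584885 Frad -4.682832096365834 Fz -6.197362110682019 w 0.024757866455788834 yaw -7.446302906818724 [ 2.e-03 -4.e-04 -1.e+00]
[[-8.1, -8.1, 0.6, 0, 0, 0, 0.0], [-6.3, -9.6, 0.7, 0, 0, 0, 0.0], [-4.1, -10.8, 0.7, 0, 0, 0, 0.0], [-1.8, -11.3, 0.6, 0, 0, 0, 0.0], [0.6, -11.5, 0.7, 0, 0, 0, 0.0], [3.0, -11.1, 0.7, 0, 0, 0, 0.0], [5.2, -10.3, 0.6, 0, 0, 0, 0.0], [7.2, -8.9, 0.7, 0, 0, 0, 0.0], [8.9, -7.2, 0.7, 0, 0, 0, 0.0], [10.3, -5.2, 0.6, 0, 0, 0, 0.0]]
[[5.5, -1.8, 0.4, 0, 0, 0, 0.0], [5.6, -1.2, 0.3, 0, 0, 0, 0.0], [5.7, -0.6, 0.3, 0, 0, 0, 0.0], [5.8, 0.0, 0.4, 0, 0, 0, 0.0], [5.7, 0.6, 0.3, 0, 0, 0, 0.0], [5.6, 1.2, 0.3, 0, 0, 0, 0.0], [5.5, 1.8, 0.4, 0, 0, 0, 0.0], [5.3, 2.3, 0.3, 0, 0, 0, 0.0], [5.0, 2.9, 0.3, 0, 0, 0, 0.0], [4.6, 3.4, 0.4, 0, 0, 0, 0.0], [4.3, 3.8, 0.3, 0, 0, 0, 0.0], [3.8, 4.3, 0.3, 0, 0, 0, 0.0]]
[[3.4, 4.6, 0.4, 0, 0, 0, 0.0], [2.9, 5.0, 0.3, 0, 0, 0, 0.0], [2.3, 5.3, 0.3, 0, 0, 0, 0.0], [1.8, 5.5, 0.4, 0, 0, 0, 0.0], [1.2, 5.6, 0.3, 0, 0, 0, 0.0], [0.6, 5.7, 0.3, 0, 0, 0, 0.0], [0.0, 5.8, 0.4, 0, 0, 0, 0.0], [-0.6, 5.7, 0.3, 0, 0, 0, 0.0], [-1.2, 5.6, 0.3, 0, 0, 0, 0.0], [-1.8, 5.5, 0.4, 0, 0, 0, 0.0], [-2.3, 5.3, 0.3, 0, 0, 0, 0.0], [-2.9, 5.0, 0.3, 0, 0, 0, 0.0]]
[[-3.4, 4.6, 0.4, 0, 0, 0, 0.0], [-3.8, 4.3, 0.3, 0, 0, 0, 0.0], [-4.3, 3.8, 0.3, 0, 0, 0, 0.0], [-4.6, 3.4, 0.4, 0, 0, 0, 0.0], [-5.0, 2.9, 0.3, 0, 0, 0, 0.0], [-5.3, 2.3, 0.3, 0, 0, 0, 0.0], [-5.5, 1.8, 0.4, 0, 0, 0, 0.0], [-5.6, 1.2, 0.3, 0, 0, 0, 0.0], [-5.7, 0.6, 0.3, 0, 0, 0, 0.0], [-5.8, 0.0, 0.4, 0, 0, 0, 0.0], [-5.7, -0.6, 0.3, 0, 0, 0, 0.0], [-5.6, -1.2, 0.3, 0, 0, 0, 0.0]]
```

>>> {"name": "apply_moves", "arguments": {"series": [[-8.1,-8.1,0.6,0,0,0,0],[-6.3,-9.6,0.7,0,0,0,0],[-4.1,-10.8,0.7,0,0,0,0],[-1.8,-11.3,0.6,0,0,0,0],[0.6,-11.5,0.7,0,0,0,0],[3.0,-11.1,0.7,0,0,0,0],[5.2,-10.3,0.6,0,0,0,0],[7.2,-8.9,0.7,0,0,0,0],[8.9,-7.2,0.7,0,0,0,0],[10.3,-5.2,0.6,0,0,0,0]]}}

```text
time_s: 12.5
position: [0.6011, 0.1449, 0.2388]
tool_rot: [[0.992, -0.129, 0.0], [-0.129, -0.992, 0.0], [0.0, -0.0, -1.0]]
ft_force: [-2.3, -1.1, -1.5]
grip_width: 0.025
gripper_force: 50.8
```

```bash
python3 st.py
```

```text
t 12.5 ang 250.11130730239074 r 55.22520957897478 z 238.81786549116617 Ftan(resist+) 2.4884876281488353 Frad -0.5503959605831727 Fz -1.525662481011869 w 0.02504084761017944 yaw -7.3971617393682445 [ 2.e-04  1.e-04 -1.e+00]
```

>>> {"name": "apply_moves", "arguments": {"series": [[5.5,-1.8,0.4,0,0,0,0],[5.6,-1.2,0.3,0,0,0,0],[5.7,-0.6,0.3,0,0,0,0]]}}

```text
time_s: 12.88
position: [0.6177, 0.1459, 0.2379]
tool_rot: [[0.992, -0.129, 0.0], [-0.129, -0.992, 0.0], [0.0, -0.0, -1.0]]
ft_force: [-2.7, 1.1, -1.8]
grip_width: 0.0249
gripper_force: 51.0
```

```bash
python3 st.py
```

```text
t 12.875 ang 267.5296337068389 r 55.13183235798993 z 237.8724670913823 Ftan(resist+) 2.814721129988016 Frad 0.849532783292101 Fz -1.8438551232896638 w 0.024921104363518527 yaw -7.406945219935287 [ 2.e-04  3.e-04 -1.e+00]
```

>>> {"name": "apply_moves", "arguments": {"series": [[5.8,0.0,0.4,0,0,0,0],[5.7,0.6,0.3,0,0,0,0],[5.6,1.2,0.3,0,0,0,0]]}}

```text
time_s: 13.25
position: [0.6345, 0.1417, 0.2369]
tool_rot: [[0.992, -0.129, 0.0], [-0.129, -0.992, -0.0], [0.0, 0.0, -1.0]]
ft_force: [-1.6, 1.0, -0.7]
grip_width: 0.0247
gripper_force: 51.0
```

```bash
python3 st.py
```

```text
t 13.25 ang 285.58589331550064 r 55.121234433174045 z 236.8545715288133 Ftan(resist+) 1.854908660055829 Frad 0.31403810602371474 Fz -0.6931036851848023 w 0.024711227760239523 yaw -7.410311435224754 [ 2.e-04 -0.e+00 -1.e+00]
```

>>> {"name": "apply_moves", "arguments": {"series": [[5.5,1.8,0.4,0,0,0,0],[5.3,2.3,0.3,0,0,0,0]]}}

```text
time_s: 13.5
position: [0.6446, 0.1361, 0.2361]
tool_rot: [[0.992, -0.129, 0.0], [-0.129, -0.992, -0.0], [0.0, 0.0, -1.0]]
ft_force: [-1.5, -0.2, -1.2]
grip_width: 0.025
gripper_force: 51.0
```

```bash
python3 st.py
```

```text
t 13.5 ang 297.6284941761071 r 55.125387557409695 z 236.1453211252457 Ftan(resist+) 1.1045684010822503 Frad -1.0229577819663231 Fz -1.2388320063034137 w 0.025017413123615106 yaw -7.413755887743745 [ 0.e+00 -2.e-04 -1.e+00]
```

>>> {"name": "apply_moves", "arguments": {"series": [[5.0,2.9,0.3,0,0,0,0],[4.6,3.4,0.4,0,0,0,0]]}}

```text
time_s: 13.75
position: [0.6533, 0.1286, 0.2355]
tool_rot: [[0.992, -0.129, 0.0], [-0.129, -0.992, -0.0], [0.0, 0.0, -1.0]]
ft_force: [-2.5, -0.2, 0.8]
grip_width: 0.0252
gripper_force: 51.0
```

```bash
python3 st.py
```

```text
t 13.75 ang 309.55245297610406 r 55.123752314086374 z 235.496723321134 Ftan(resist+) 1.6139383974205255 Frad -1.9614218903799787 Fz 0.7544475553123813 w 0.02517075509091745 yaw -7.4125474813731165 [ 1.e-04 -2.e-04 -1.e+00]
```

>>> {"name": "apply_moves", "arguments": {"series": [[4.3,3.8,0.3,0,0,0,0],[3.8,4.3,0.3,0,0,0,0]]}}

```text
time_s: 14.0
position: [0.66, 0.1197, 0.2349]
tool_rot: [[0.992, -0.129, -0.0], [-0.129, -0.992, 0.0], [-0.0, -0.0, -1.0]]
ft_force: [-4.5, 1.1, 0.7]
grip_width: 0.0253
gripper_force: 51.0
```

```bash
python3 st.py
```

```text
t 14.0 ang 321.18461182016495 r 55.12555209483427 z 234.87096712998368 Ftan(resist+) 3.329408383261743 Frad -3.2459644817585485 Fz 0.7163508077669868 w 0.025317695015145848 yaw -7.39837442272139 [-4.e-04  2.e-04 -1.e+00]
```

>>> {"name": "apply_moves", "arguments": {"series": [[3.4,4.6,0.4,0,0,0,0]]}}

```text
time_s: 14.12
position: [0.6627, 0.1149, 0.2346]
tool_rot: [[0.992, -0.129, -0.001], [-0.129, -0.992, 0.001], [-0.001, -0.001, -1.0]]
ft_force: [-5.5, 4.0, 1.0]
grip_width: 0.0249
gripper_force: 51.0
```

```bash
python3 st.py
```

```text
t 14.125 ang 326.8605922907311 r 55.136579823425066 z 234.58596238052783 Ftan(resist+) 6.000147738863021 Frad -3.1629588892241465 Fz 1.0483611166728397 w 0.024943081326251306 yaw -7.387195756572309 [-5.e-04  6.e-04 -1.e+00]
```

>>> {"name": "apply_moves", "arguments": {"series": [[0,0,0,0,0,0,0],[0,0,0,0,0,0,0]]}}

```text
time_s: 14.38
position: [0.6627, 0.1149, 0.2346]
tool_rot: [[0.992, -0.129, 0.0], [-0.129, -0.992, -0.0], [0.0, 0.0, -1.0]]
ft_force: [-4.7, 1.6, 2.2]
grip_width: 0.0251
gripper_force: 51.1
```

```bash
python3 st.py
```

```text
t 14.375 ang 326.89353036402133 r 55.135120885700516 z 234.56526686444846 Ftan(resist+) 3.4563513800998993 Frad -3.507886049205686 Fz 2.242208248863 w 0.025050273162130782 yaw -7.403216850610506 [ 1.e-04 -1.e-04 -1.e+00]
```

>>> {"name": "apply_moves", "arguments": {"series": [[2.0,3.3,0.2,0,0,0,0]]}}

```text
time_s: 14.5
position: [0.6639, 0.1121, 0.2344]
tool_rot: [[0.992, -0.128, -0.0], [-0.128, -0.992, 0.001], [-0.001, -0.001, -1.0]]
ft_force: [-5.4, 3.9, 2.5]
grip_width: 0.0247
gripper_force: 51.1
```

```bash
python3 st.py
```

```text
t 14.5 ang 330.0790247569393 r 55.147889972011434 z 234.41542443800256 Ftan(resist+) 5.699068157425827 Frad -3.4558034095358074 Fz 2.536112603812808 w 0.024733665341459952 yaw -7.350635190926606 [-5.e-04  9.e-04 -1.e+00]
```

>>> {"name": "apply_moves", "arguments": {"series": [[0,0,0,0,0,0,0],[0,0,0,0,0,0,0]]}}

```text
time_s: 14.75
position: [0.6641, 0.1118, 0.2344]
tool_rot: [[0.992, -0.128, -0.0], [-0.128, -0.992, 0.0], [-0.0, -0.0, -1.0]]
ft_force: [-5.0, 2.8, 2.4]
grip_width: 0.0252
gripper_force: 51.1
```

```bash
python3 st.py
```

```text
t 14.75 ang 330.47231443577857 r 55.12803666237322 z 234.4135211110377 Ftan(resist+) 4.431923697062544 Frad -3.5883026394990956 Fz 2.3735837315352124 w 0.0252489110954222 yaw -7.3801618413756165 [-2.e-04  4.e-04 -1.e+00]
```

>>> {"name": "apply_moves", "arguments": {"series": [[1.8,3.4,0.2,0,0,0,0]]}}

```text
time_s: 14.88
position: [0.6652, 0.1089, 0.2342]
tool_rot: [[0.992, -0.128, -0.001], [-0.128, -0.992, 0.001], [-0.001, -0.001, -1.0]]
ft_force: [-6.1, 5.6, 3.5]
grip_width: 0.0248
gripper_force: 51.2
```

```bash
python3 st.py
```

```text
t 14.875 ang 333.70584279698227 r 55.15558159435009 z 234.2455582740223 Ftan(resist+) 7.238237865155497 Frad -3.9468549285516974 Fz 3.5327028880832576 w 0.02476490991862903 yaw -7.329398378309374 [-6.0e-04  1.4e-03 -1.0e+00]
```

>>> {"name": "apply_moves", "arguments": {"series": [[0,0,0,0,0,0,0],[0,0,0,0,0,0,0]]}}

```text
time_s: 15.12
position: [0.6653, 0.1085, 0.2342]
tool_rot: [[0.992, -0.128, -0.001], [-0.128, -0.992, 0.001], [-0.001, -0.001, -1.0]]
ft_force: [-5.0, 3.9, 2.7]
grip_width: 0.0248
gripper_force: 51.1
```

```bash
python3 st.py
```

```text
t 15.125 ang 334.1405000127485 r 55.12650098197679 z 234.20547794380903 Ftan(resist+) 5.31249750875031 Frad -3.463460625452295 Fz 2.7330628310131373 w 0.024773358380642894 yaw -7.362746246930929 [-5.e-04  8.e-04 -1.e+00]
```

>>> {"name": "apply_moves", "arguments": {"series": [[0.8,1.8,0.1,0,0,0,0],[0.8,1.8,0.1,0,0,0,0]]}}

```text
time_s: 15.38
position: [0.6663, 0.1054, 0.2341]
tool_rot: [[0.992, -0.127, -0.001], [-0.127, -0.992, 0.002], [-0.001, -0.002, -1.0]]
ft_force: [-5.8, 7.5, 2.9]
grip_width: 0.0244
gripper_force: 51.2
```

```bash
python3 st.py
```

```text
t 15.375 ang 337.49749151775563 r 55.158165537834215 z 234.06101484729393 Ftan(resist+) 8.738585085075604 Frad -3.5975466071494213 Fz 2.9075820091184323 w 0.024402358144039273 yaw -7.317793781672515 [-7.e-04  2.e-03 -1.e+00]
```

>>> {"name": "apply_moves", "arguments": {"series": [[0,0,0,0,0,0,0],[0,0,0,0,0,0,0]]}}

```text
time_s: 15.62
position: [0.6663, 0.1052, 0.2341]
tool_rot: [[0.992, -0.128, -0.001], [-0.128, -0.992, 0.002], [-0.001, -0.001, -1.0]]
ft_force: [-6.1, 5.7, 2.5]
grip_width: 0.025
gripper_force: 51.2
```

```bash
python3 st.py; python3 rows.py 698 -6 4; python3 rows.py 674 -15 8;python3 rows.py 554 -15 12;python3 rows.py 374 -15 6
```

```text
t 15.625 ang 337.69530879265676 r 55.13254958286709 z 234.05148923412366 Ftan(resist+) 7.051809112490519 Frad -4.391731908335072 Fz 2.4680027225580745 w 0.025008584557525436 yaw -7.331193854147006 [-7.0e-04  1.5e-03 -1.0e+00]
[[-2.4, -5.2, -0.4, 0, 0, 0, 0.0], [-3.0, -5.0, -0.3, 0, 0, 0, 0.0], [-3.5, -4.6, -0.3, 0, 0, 0, 0.0], [-3.9, -4.2, -0.4, 0, 0, 0, 0.0]]
[[-11.5, -8.5, -0.8, 0, 0, 0, 0.0], [-13.4, -5.3, -0.8, 0, 0, 0, 0.0], [-14.3, -1.6, -0.9, 0, 0, 0, 0.0], [-14.2, 2.1, -0.8, 0, 0, 0, 0.0], [-13.1, 5.8, -0.8, 0, 0, 0, 0.0], [-11.3, 8.9, -0.9, 0, 0, 0, 0.0], [-8.5, 11.5, -0.8, 0, 0, 0, 0.0], [-5.3, 13.4, -0.8, 0, 0, 0, 0.0]]
[[-1.6, 14.3, -0.9, 0, 0, 0, 0.0], [2.1, 14.2, -0.8, 0, 0, 0, 0.0], [5.8, 13.1, -0.8, 0, 0, 0, 0.0], [8.9, 11.3, -0.9, 0, 0, 0, 0.0], [11.5, 8.5, -0.8, 0, 0, 0, 0.0], [13.4, 5.3, -0.8, 0, 0, 0, 0.0], [14.3, 1.6, -0.9, 0, 0, 0, 0.0], [14.2, -2.1, -0.8, 0, 0, 0, 0.0], [13.1, -5.8, -0.8, 0, 0, 0, 0.0], [11.3, -8.9, -0.9, 0, 0, 0, 0.0], [8.5, -11.5, -0.8, 0, 0, 0, 0.0], [5.3, -13.4, -0.8, 0, 0, 0, 0.0]]
[[1.6, -14.3, -0.9, 0, 0, 0, 0.0], [-2.1, -14.2, -0.8, 0, 0, 0, 0.0], [-5.8, -13.1, -0.8, 0, 0, 0, 0.0], [-8.9, -11.3, -0.9, 0, 0, 0, 0.0], [-11.5, -8.5, -0.8, 0, 0, 0, 0.0], [-13.4, -5.3, -0.8, 0, 0, 0, 0.0]]
```

>>> {"name": "apply_moves", "arguments": {"series": [[-2.4,-5.2,-0.4,0,0,0,0],[-3.0,-5.0,-0.3,0,0,0,0],[-3.5,-4.6,-0.3,0,0,0,0],[-3.9,-4.2,-0.4,0,0,0,0],[-11.5,-8.5,-0.8,0,0,0,0],[-13.4,-5.3,-0.8,0,0,0,0],[-14.3,-1.6,-0.9,0,0,0,0],[-14.2,2.1,-0.8,0,0,0,0],[-13.1,5.8,-0.8,0,0,0,0],[-11.3,8.9,-0.9,0,0,0,0],[-8.5,11.5,-0.8,0,0,0,0],[-5.3,13.4,-0.8,0,0,0,0]]}}

```text
time_s: 17.12
position: [0.5612, 0.1101, 0.2419]
tool_rot: [[0.992, -0.128, -0.001], [-0.128, -0.992, 0.001], [-0.001, -0.0, -1.0]]
ft_force: [1.4, 1.3, -2.4]
grip_width: 0.0252
gripper_force: 51.0
```

```bash
python3 st.py
```

```text
t 17.125 ang 192.8747599737435 r 55.24262173828263 z 241.90693147048103 Ftan(resist+) -1.7527738489437694 Frad -0.8915607742683003 Fz -2.400581640983434 w 0.025216493446718623 yaw -7.36624287267039 [-9.e-04  6.e-04 -1.e+00]
```

>>> {"name": "apply_moves", "arguments": {"series": [[-1.6,14.3,-0.9,0,0,0,0],[2.1,14.2,-0.8,0,0,0,0],[5.8,13.1,-0.8,0,0,0,0],[8.9,11.3,-0.9,0,0,0,0],[11.5,8.5,-0.8,0,0,0,0],[13.4,5.3,-0.8,0,0,0,0],[14.3,1.6,-0.9,0,0,0,0],[14.2,-2.1,-0.8,0,0,0,0],[13.1,-5.8,-0.8,0,0,0,0],[11.3,-8.9,-0.9,0,0,0,0],[8.5,-11.5,-0.8,0,0,0,0],[5.3,-13.4,-0.8,0,0,0,0]]}}

```text
time_s: 18.62
position: [0.6643, 0.0703, 0.2517]
tool_rot: [[0.992, -0.129, -0.004], [-0.129, -0.992, 0.0], [-0.004, 0.001, -1.0]]
ft_force: [-12.6, 2.4, 3.0]
grip_width: 0.0249
gripper_force: 51.4
```

```bash
python3 st.py
```

```text
t 18.625 ang 14.52378090600832 r 55.3081298233049 z 251.65485220507105 Ftan(resist+) -2.460493101364045 Frad -12.596465338007476 Fz 2.9500058651723133 w 0.02488235344878031 yaw -7.391140560167632 [-0.0041  0.     -1.    ]
```

>>> {"name": "apply_moves", "arguments": {"series": [[1.0,-14.3,-0.9,0,0,0,0],[-2.5,-14.2,-0.8,0,0,0,0],[-5.8,-13.1,-0.8,0,0,0,0],[-8.9,-11.3,-0.9,0,0,0,0],[-11.5,-8.5,-0.8,0,0,0,0],[-13.4,-5.3,-0.8,0,0,0,0],[0,0,0,0,0,0,0],[0,0,0,0,0,0,0]]}}

```text
time_s: 19.62
position: [0.6326, 0.1423, 0.2569]
tool_rot: [[0.992, -0.128, 0.0], [-0.128, -0.992, 0.002], [-0.0, -0.002, -1.0]]
ft_force: [1.7, 6.4, 0.9]
grip_width: 0.0245
gripper_force: 51.1
```

```bash
python3 st.py
```

```text
t 19.625 ang 283.51104636269264 r 54.908920843048605 z 256.91886741013707 Ftan(resist+) 0.7171147744989637 Frad 6.537587026252909 Fz 0.9057291165284922 w 0.02454512977723596 yaw -7.362497429479588 [ 2.0e-04  1.7e-03 -1.0e+00]
```

>>> {"name": "apply_moves", "arguments": {"series": [[0,0,0,0,0,0,0.6],[0,0,0,0,0,0,0.6],[0,0,0,0,0,0,0.6],[0,0,-20,0,0,0,0.6],[0,0,-45,0,0,0,0.6],[0,0,-45,0,0,0,0.6],[0,0,-30,0,0,0,0.6],[-50,0,0,0,0,0,0.6],[-50,0,0,0,0,0,0.6],[-50,0,0,0,0,0,0.6],[-30,20,0,0,0,0,0.6],[0,0,0,0,0,0,0.6]]}}

```text
time_s: 21.12
position: [0.4499, 0.1445, 0.3981]
tool_rot: [[0.992, -0.129, 0.002], [-0.129, -0.992, -0.0], [0.002, -0.0, -1.0]]
ft_force: [0.9, 0.4, -1.4]
grip_width: 0.0514
gripper_force: 0.0
```

```bash
python3 - <<'E'
from h import *
shot("side","side3");g=shot("wrist","w3")
im=np.hstack([cv2.imread("pics/side3.png")[120:320,220:420],cv2.imread("pics/w3.png")[0:200,150:500]])
cv2.imwrite("pics/fin.png",cv2.resize(im,None,fx=1.4,fy=1.4))
for n in("side3",):
    g=np.load(n+".npz");P=cloud(g);c=g["im"].astype(int)
    red=(c[...,0]>120)&(c[...,1]<60)&(c[...,2]<70)&(abs(P[...,0]-.6)<.2)&(abs(P[...,1]-.1)<.12)
    for lo,hi in((.19,.34),(.02,.09)):
        q=P[red&(P[...,2]>lo)&(P[...,2]<hi)];print(len(q),np.median(q,0),q[:,2].max())
    gr=(c[...,1]>c[...,0]+60)&(abs(P[...,0]-.61)<.08)&(abs(P[...,1]-.09)<.06);print("green",gr.sum(),np.median(P[gr],0))
E
python3 st.py
```

```text
145 [0.62641403 0.15380199 0.279423  ] 0.29718607158968413
86 [0.49663893 0.11944449 0.06651223] 0.07506514835520062
green 344 [0.58450474 0.12339292 0.05539048]
t 21.225 ang 191.06074565580306 r 169.8378130917614 z 397.04290586207816 Ftan(resist+) -1.026248910041275 Frad 0.3186158902349645 Fz -0.22375549871432607 w 0.05121307448885093 yaw -7.433821673246361 [ 7.e-04  0.e+00 -1.e+00]
```

View pics/fin.png

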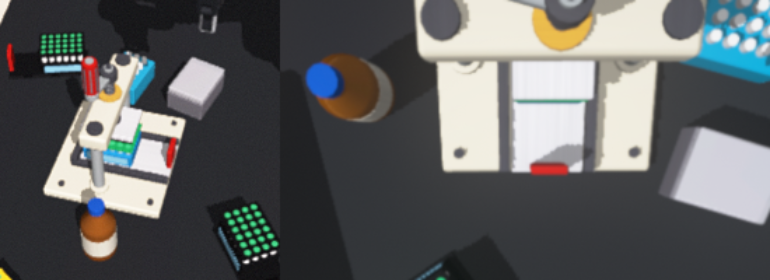

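The picture shows the slide home with its handle at the base edge, the sleeve free and the bystanders in place. One last check on the cap height before handing in.

```bash
python3 - <<'E'
from h import *
for n in("side1","side3"):
    g=np.load(n+".npz");P=cloud(g);c=g["im"].astype(int)
    m=(c[...,1]>c[...,0]+60)&(c[...,1]>c[...,2]+15)&(abs(P[...,0]-.58)<.09)&(abs(P[...,1]-.1)<.06)
    print(n,m.sum(),np.percentile(P[m][:,2],[10,30,50,70,90,97]).round(4))
E
```

```text
side1 560 [0.0747 0.0762 0.0771 0.078  0.0795 0.0803]
side3 153 [0.0685 0.0706 0.0716 0.0724 0.0738 0.0751]
```

The cap top dropped from about 77 to 71.5 mm, against 71 mm when fully home. Handing in.

```bash
python3 -c "
from rig import env
print(env.close_job())"
```

```text
the job is handed in; nothing more can be done
None
```

Job handed in at about 21 s: the rack is against the back stop, the cap plate is home (top at about 71.5 mm, 71 mm nominal) and was pressed at about 7 N holding, briefly 8.7 N while turning, the platen is wound back up about 1.15 turns, and the sleeve is released with the bystanders still in place.

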